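# Stand the fallen peg board up and push it back to the shelf

### The job

The small peg board has fallen on its back in front of the thick eucalyptus shelf. Stand it up on its wooden foot by pushing the raised foot over with the fingertips, then push it back along the table until the whole bottom back edge rests against the front of the shelf. Push only: do not lift or carry it, and leave the jug, salt pot, tumbler and mug where they stand.

Things in the scene. Friction and masses are not known exactly. Their poses are not given: they have to be found in the camera images.
- pegboard: small loose L-shaped wooden peg board, 0.35-0.65 kg, 120 mm wide (own y): heavy foot block 110 long, 32 thick; panel 8 thick, 160 tall overall. Origin: middle of the heel, the edge where foot underside meets board back. At the start it lies on its back: own z up, own x level, from foot to panel top, roughly away from the robot. Standing: own x up, own z level from heel to foot front
- foot_edge (a point): middle of the foot's inner front edge: 32 mm along own x, 110 mm along own z from the origin. Lying, it is the raised foot's top edge on the panel side. Pushing the foot's inner face near this edge in own -x (towards the robot) turns the board about its heel; past about 40 degrees it falls onto the foot by itself. Pushed low it may only slide. Standing, the foot's front face is 32 mm high below it
- panel_top (a point): middle of the panel's top edge, at its back: 160 mm along own x from the origin. The panel carries four pegs 8 mm thick, sticking out 28 mm along own z, at own y +-40 mm and own x 85 and 135 mm; they point up while the board lies (to 36 mm above the table)
- heel_left (a point): left end of the peg board's heel (its bottom back edge when it stands), 60 mm along own +y from the board's origin
- heel_right (a point): right end of the peg board's heel, 60 mm along own -y from the board's origin
- shelf: thick eucalyptus shelf, a fixed solid timber lying on the table beyond the peg board, 120 mm deep, 800 mm long (own y), 75 mm high; a sieve (to 125 mm above the table), a ladle and a bowl (to 120 mm) stay on it. Origin: middle of the lower edge of its front face, the one towards the robot; own x points from that face into the timber, away from the robot, own z up
- jug: red plastic jug, about 104 mm across and 155 mm tall, handle reaching 94 mm to its own -y; origin centre of underside; leave alone
- saltpot: white ceramic salt pot with knobbed lid, 84 mm across, 94 mm tall; origin centre of underside; leave alone
- tumbler: glass tumbler, 68 mm across, 100 mm tall; origin centre of underside; leave alone
- mug: mug, 76 mm across, 80 mm tall, handle on its own +y side; origin centre of underside; leave alone

How it is judged:
By the outcome, as a careful person would: the job done as asked, in the order asked, and still so for the second after the job is handed in, with the robot touching nothing.
It also fails if it takes over 64 s, if anything falls off the work surface, if the arm or the gripper's body presses on something with over 40 N, if the wrist force passes 120 N, or if a joint passes its speed limit or range.

### The arm

A 6-joint arm with a two-finger parallel gripper is mounted at the origin on the work surface. World frame = base frame: x ahead of the robot, y to its left, z up, the work surface at z = 0. Lengths are in m, angles in rad, forces in N, time in s.
With the tool pointing down it reaches from about 0.425 to 0.95 m from the base axis. Payload 3.5 kg.
Tool frame: the origin (TCP) lies on the centre line of the jaws, within the pads' length; the fingertips stand 14 mm ahead of it and the grasp point (between the pads) lies 5 mm behind it (ctrl.finger_overhang is the distance from the TCP to the fingertips, in m); z points along the fingers, y is the line along which they close (so a half turn about z gives the same grasp; the last joint's range is limited). The gripper opens to 85 mm and grips with 20 to 120 N. Pads are 22 mm wide; open, the fingers measure 114 mm over their backs; the gripper's body (76 mm by 85 mm) begins 54 mm behind the grasp point. The pads swing forward as they close: fully open they stand 13 mm farther back than shut.
Start: joints at [-1.362, 0.286, 1.577, -0, 1.279, -0.15], TCP at [0.237, -0.632, 0.245] pointing down, gripper open.
Joint ranges: [-2.77, 2.77], [-0.9, 2.22], [0.21, 2.48], [-1.53, 4.67], [0.24, 2.81], [-2.84, 2.84]. Speed limits (rad/s): [2.79, 2.79, 3.14, 3.14, 3.14, 3.14].

### API

Orientations are given as a unit quaternion [x, y, z, w].
In Python, from plant import ctrl gives the robot as it stands.
- The arm moves only by the tool send_rows, never from a script. Its argument "moves" is text: rows parted by semicolons, each of 7 numbers parted by spaces: the turn, a rotation vector about the tool's x, y, z in units of 360 degrees (1.0 is 360 degrees), then the shift along the tool's x, y, z in units of 20 cm (1.0 is 20 cm), then the gripper's target within -1 to 1 (fully open at 1, half-way at 0, shut at -1). A call has 1 to 12 rows; each row is the pose to reach, as a shift and turn from the pose commanded when the call began, along the tool's axes at that moment, turning the shorter way round; what a row does not reach only later rows make up. A row lasts 1/8 s, in which the tool goes at most 62.5 mm and 10.7 degrees, less where a joint would pass 70% of its speed; a pose out of reach is approached as far as the arm can. A call with a number of a shift or a turn outside -1 to 1 is refused whole. A call with a gripper value outside its range is refused whole. The fingers move at their own pace and stop on an object; "newtons" is the grip in N (left out, the last holds). Time passes only in rows, so rows that repeat a pose let the fingers close. It gives the time, the measured TCP pose, the force, the opening and the grip force at its end, in the units of the state.
- ctrl.get_state(): the state, without advancing time (a new reading comes with each control period).
- ctrl.read_camera(name): name is "scene" or "side" or "wrist"; returns a dict with "image" (400x640x3 uint8, red, green, blue), "fovy" (degrees; the focal length in pixels is half the picture's height over the tangent of half this angle, whatever the lens; pixels are square), "cx", "cy" (the principal point, pixels), "extrinsics" (4x4, takes a point from camera to world coordinates). Camera axes: x right, y up, looking along -z (the intrinsics and any distortion apply to the point x, -y, -z); pixel columns grow to the right and rows downward; lengths in m; the calibration is good to about 2 mm. The wrist camera is an equidistant fisheye: a pixel r from the principal point sees the ray r / f radians off the axis. A picture is of the moment at which its call begins. There is no depth.
- ctrl.sign_off(): hands the job in; it is judged then, once.
The state is a dict: "time": time; "qpos": joint angles; "dq": joint speeds; "joint_efforts": joint torques, N m; "eef_pos": TCP position; "tcp_rot": TCP orientation; "contact_force": force on the tool from outside, world axes, zero at the start; "wrist_torque": the same for the moment, N m; "opening": opening from 0.0 (shut) to 1.0 (fully open); "finger_force": force on a finger pad.
Only numpy, scipy, OpenCV 4.12 (cv2) and the standard library are available. Lean on these libraries where they do the work, as an engineer would, in place of code of your own. Each camera call takes 0.05 s, during which the arm holds its last target. There are 200 camera calls.

## Working session

There is one attempt and no reset: what is moved stays moved. The work goes in short steps, Python scripts to look and compute and a tool call to move; the robot and the scene stay as the last step left them, time stands still between calls to the robot, and variables do not carry over. Pictures are saved under pics/ and viewed, at most 10 in all, crops included, and the job is handed in when it is done.

Besides the shell and the picture viewer there is one more tool, called after "Emit:" by a JSON object that holds its "api" and its "payload". send_rows: Moves the arm, as the interface text tells. Its arguments: {"type":"object","properties":{"moves":{"type":"string"},"newtons":{"type":"number"}},"required":["moves"]}

```bash
mkdir -p pics; ls
cat > h.py <<'E'
import numpy as np, cv2
from plant import ctrl
from scipy.spatial.transform import Rotation as R
def snap(n,f):
    c=ctrl.read_camera(n); cv2.imwrite('pics/'+f,c['image'][:,:,::-1])
    np.savez('pics/'+f[:-4]+'.npz',**{k:np.array(v) for k,v in c.items()}); return c
def px2z(c,u,v,z):
    """pixel of scene/side -> world point at height z"""
    f=200/np.tan(np.radians(float(c['fovy']))/2); E=np.array(c['extrinsics'])
    d=E[:3,:3]@np.array([(u-c['cx'])/f,-(v-c['cy'])/f,-1]); o=E[:3,3]
    return o+d*(z-o[2])/d[2]
def proj(c,p):
    f=200/np.tan(np.radians(float(c['fovy']))/2); E=np.array(c['extrinsics'])
    q=E[:3,:3].T@(np.array(p)-E[:3,3]); return np.array([c['cx']+f*q[0]/-q[2], c['cy']-f*q[1]/-q[2]])
def st():
    s=ctrl.get_state(); print({k:np.round(s[k],4).tolist() for k in('time','eef_pos','tcp_rot','contact_force','opening','qpos')})
E
python3 - <<'E'
from h import *
for n in('scene','side'):
    c=snap(n,n+'0.png'); print(n,c['fovy'],c['cx'],c['cy'],np.round(c['extrinsics'],3).tolist(),[k for k in c])
st(); print(ctrl.finger_overhang)
E
```

```text
pics
scene 57.75610613604854 321.6265432145218 195.29089827028872 [[0.872, -0.311, 0.378, 1.053], [0.489, 0.576, -0.655, -0.804], [-0.015, 0.756, 0.654, 0.871], [0.0, 0.0, 0.0, 1.0]] ['image', 'fovy', 'cx', 'cy', 'extrinsics']
side 43.15791576391567 312.6733074380328 199.21747116850304 [[0.79, 0.452, -0.413, -0.106], [-0.613, 0.57, -0.547, -1.012], [-0.012, 0.686, 0.728, 1.371], [0.0, 0.0, 0.0, 1.0]] ['image', 'fovy', 'cx', 'cy', 'extrinsics']
{'time': 0.1, 'eef_pos': [0.2369, -0.6314, 0.244], 'tcp_rot': [0.9839, 0.1784, -0.0, -0.0011], 'contact_force': [1.1264, 0.2443, 1.0864], 'opening': 1.0011, 'qpos': [-1.362, 0.2871, 1.5781, -0.0, 1.2786, -0.15]}
0.014
```

View pics/scene0.png

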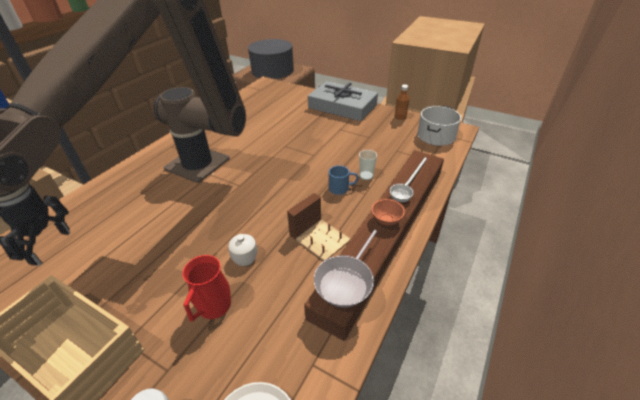

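View pics/side0.png

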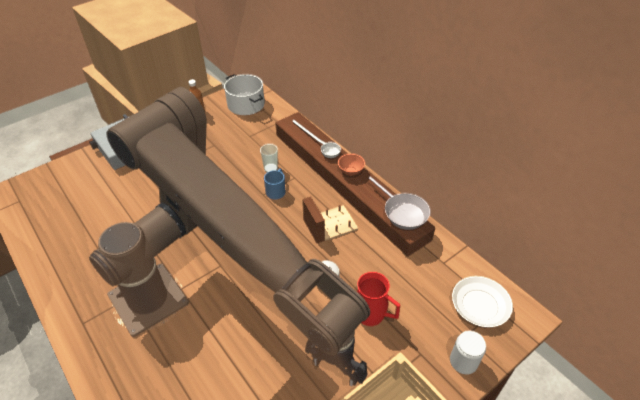

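The board lies at about scene (318,232) and side (330,220), with the dark foot raised at its near end. The shelf is behind it, the mug and tumbler to its left, and the salt pot and jug to its right. I'll enlarge both views.

Run:
```python
import cv2,numpy as np
a=cv2.imread('pics/scene0.png')[180:330,270:470]; b=cv2.imread('pics/side0.png')[150:260,270:440]
a=cv2.resize(a,None,fx=4,fy=4,interpolation=cv2.INTER_CUBIC); b=cv2.resize(b,None,fx=4.7,fy=4.7,interpolation=cv2.INTER_CUBIC)
cv2.imwrite('pics/a.png',a[:600,:800]);cv2.imwrite('pics/b.png',b[:600,:800])
```

```text
(no output)
```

View pics/a.png

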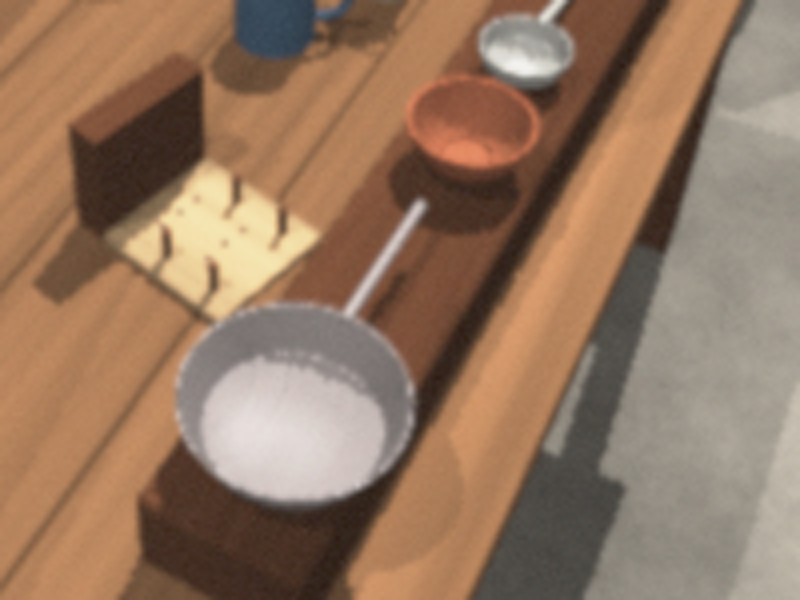

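View pics/b.png

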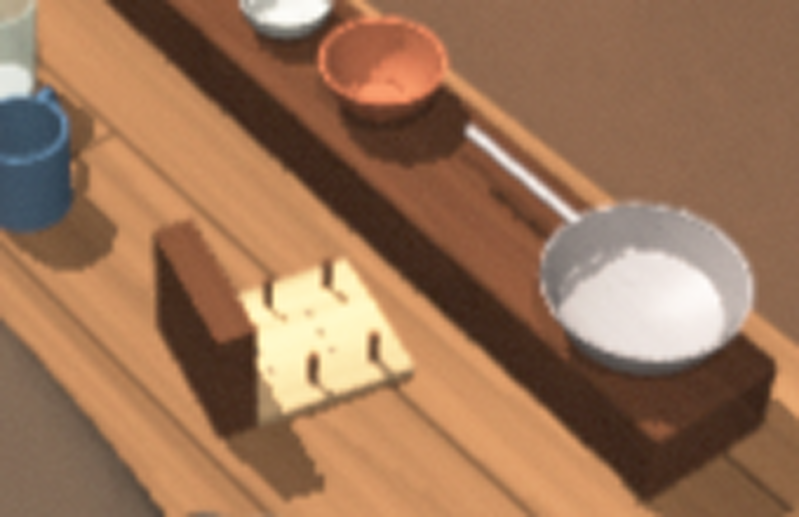

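Scene crop: foot top corners (72,127), (183,55) and (203,70), panel far corners (322,237) and (218,318). Side crop: foot top (155,232), (190,222), (253,330) and (222,341), heel right (225,437), panel far corners (347,258) and (413,370), shelf lower corner (640,497). Next I'll fit the poses.

Run:
```python
from h import *
from scipy.optimize import least_squares
S=np.load('pics/scene0.npz'); D=np.load('pics/side0.npz')
s=lambda u,v:(S,u/4+270-.4,v/4+180-.4)
d=lambda u,v:(D,u/4.7+270-.4,v/4.7+150-.4)
# own (x,y,z)
B=[(s(72,127),(0,-.06,.11)),(s(183,55),(0,.06,.11)),(s(203,71),(.032,.06,.11)),(s(322,237),(.16,.06,.008)),(s(218,318),(.16,-.06,.008)),
(d(155,232),(0,.06,.11)),(d(190,222),(.032,.06,.11)),(d(254,330),(.032,-.06,.11)),(d(222,341),(0,-.06,.11)),(d(225,437),(0,-.06,0)),(d(347,258),(.16,.06,.008)),(d(413,370),(.16,-.06,.008))]
H=[(d(640,497),(0,-.4,0)),(d(648,440),(0,-.4,.075)),(d(775,365),(.12,-.4,.075)),(s(145,555),(0,-.4,0)),(s(143,500),(0,-.4,.075)),((D,276,121),(0,.4,.075)),((S,424,153),(0,.4,.075)),((S,443,160),(.12,.4,.075))]
def fit(P,x0):
    w=lambda q,p:R.from_euler('z',q[2]).apply(p)+[q[0],q[1],0]
    f=lambda q:np.concatenate([proj(c,w(q,p))-[u,v] for (c,u,v),p in P])
    r=least_squares(f,x0,loss='soft_l1'); print(np.round(r.x,4),np.round(f(r.x),1).reshape(-1,2).tolist()); return r.x
b=fit(B,[.6,-.2,0]);h=fit(H,[.8,-.2,0])
n=np.array([np.cos(h[2]),np.sin(h[2])]); t=np.array([-n[1],n[0]])
print('gap of heel',(h[:2]-b[:2])@n,'lateral in shelf',(b[:2]-h[:2])@t,'yaw rel deg',np.degrees(b[2]-h[2]))
for nm,u,v,z in[('mugtop',340,173,.08),('tumbtop',368,156,.1),('saltmid',243,250,.04),('jugtop',204,271,.155),('sievetop',344,281,.125),('sieve handle',374,235,.12),('bowl',388,211,.11)]:
    print(nm,np.round(px2z(S,u,v,z),3))
for nm,u,v,z in[('mugtop',275,177,.08),('tumbtop',269,150,.1),('jugtop',373,285,.155),('sievetop',408,208,.125)]:
    print(nm,np.round(px2z(D,u,v,z),3))
```

```text
[ 0.5687 -0.098  -0.2568] [[-1.1, -0.8], [-1.2, -1.4], [0.9, -0.9], [0.5, -0.4], [0.5, 1.0], [-0.2, -0.4], [1.0, -1.0], [1.5, 0.1], [-0.6, 0.8], [-1.0, 1.2], [0.2, 0.4], [0.8, -0.4]]
[ 0.7724  0.014  -0.0428] [[0.3, 1.3], [1.4, -0.5], [1.0, -1.1], [-0.3, 0.1], [-1.1, -2.2], [0.4, -1.5], [-5.8, -4.2], [5.6, -2.2]]
gap of heel 0.19879226413734916 lateral in shelf -0.12056871848482034 yaw rel deg -12.260518937960624
mugtop [0.594 0.125 0.08 ]
tumbtop [0.65  0.243 0.1  ]
saltmid [ 0.488 -0.303  0.04 ]
jugtop [ 0.524 -0.471  0.155]
sievetop [ 0.829 -0.313  0.125]
sieve handle [ 0.831 -0.131  0.12 ]
bowl [ 0.827 -0.011  0.11 ]
mugtop [0.587 0.132 0.08 ]
tumbtop [0.643 0.25  0.1  ]
jugtop [ 0.513 -0.47   0.155]
sievetop [ 0.825 -0.304  0.125]
```

The fit is consistent to about 1–2 px. The heel is at (0.569,-0.098) with yaw -0.257, and the shelf front is at x≈0.77. I'll raise the arm and travel above the obstacles with the gripper shut, aiming for a point just behind the foot's inner face.

Emit:
{"api": "send_rows", "payload": {"moves": "0 0 0 0 0 -0.3 -1; 0 0 0 0.3 -0.19 -0.3 -1; 0 0 0 0.6 -0.38 -0.3 -1; 0 0 0 0.92 -0.577 -0.3 -1; 0 0 0 0.92 -0.577 -0.3 -1; 0 0 0 0.92 -0.577 -0.3 -1"}}

```text
time: 0.85
eef_pos: [0.37, -0.4574, 0.305]
tcp_rot: [0.984, 0.18, -0.0, -0.0]
contact_force: [0.2, 0.2, -0.0]
opening: -0.003
finger_force: 0.0
```

Emit:
{"api": "send_rows", "payload": {"moves": "0 0 0 0.3 -0.19 0 -1; 0 0 0 0.6 -0.38 0 -1; 0 0 0 0.92 -0.577 0 -1; 0 0 0 0.92 -0.577 0 -1; 0 0 0 0.92 -0.577 0 -1"}}

```text
time: 1.48
eef_pos: [0.5011, -0.2861, 0.3049]
tcp_rot: [0.984, 0.18, -0.0, -0.0]
contact_force: [0.6, -0.7, 0.2]
opening: 0.004
finger_force: 0.0
```

Emit:
{"api": "send_rows", "payload": {"moves": "0 0 0.025 0.3 -0.19 0 -1; 0 0 0.05 0.6 -0.38 0 -1; 0 0 0.075 0.92 -0.577 0 -1; 0 0 0.098 0.92 -0.577 0 -1; 0 0 0.098 0.92 -0.577 0 -1; 0 0 0.098 0.92 -0.577 0 -1"}}

```text
time: 2.22
eef_pos: [0.6318, -0.1161, 0.3049]
tcp_rot: [0.992, -0.128, -0.0, 0.0]
contact_force: [-0.3, -1.1, 0.9]
opening: 0.002
finger_force: 0.0
```

The arm is over the spot. I'll take one close look with the wrist camera and overlay the predicted board corners.

```bash
cat >> h.py <<'E'
def fproj(c,p):
    f=200/np.tan(np.radians(float(c['fovy']))/2); E=np.array(c['extrinsics'])
    q=E[:3,:3].T@(np.array(p)-E[:3,3]); x=np.array([q[0],-q[1],-q[2]]); h=np.hypot(x[0],x[1]); t=np.arctan2(h,x[2])
    return np.array([c['cx'],c['cy']])+f*t*x[:2]/max(h,1e-9)
E
python3 - <<'E'
from h import *
c=snap('wrist','w1.png'); im=c['image'][:,:,::-1].copy()
for p in[(0,-.06,.11),(0,.06,.11),(.032,.06,.11),(.032,-.06,.11),(.16,.06,.008),(.16,-.06,.008)]:
    u=fproj(c,R.from_euler('z',-.2568).apply(p)+[.5687,-.098,0]); print(p,np.round(u)); cv2.drawMarker(im,tuple(int(round(a)) for a in u),(0,255,0),0,8,1)
u=fproj(c,ctrl.get_state()['eef_pos']+np.array([0,0,-.014]));print('tip',u);cv2.drawMarker(im,tuple(int(round(a)) for a in u),(255,0,0),0,8,1)
cv2.imwrite('pics/w1o.png',im)
E
```

```text
(0, -0.06, 0.11) [373. 238.]
(0, 0.06, 0.11) [269. 238.]
(0.032, 0.06, 0.11) [267. 212.]
(0.032, -0.06, 0.11) [374. 212.]
(0.16, 0.06, 0.008) [277.  98.]
(0.16, -0.06, 0.008) [365.  98.]
tip [322.22731306 266.75199136]
```

View pics/w1o.png

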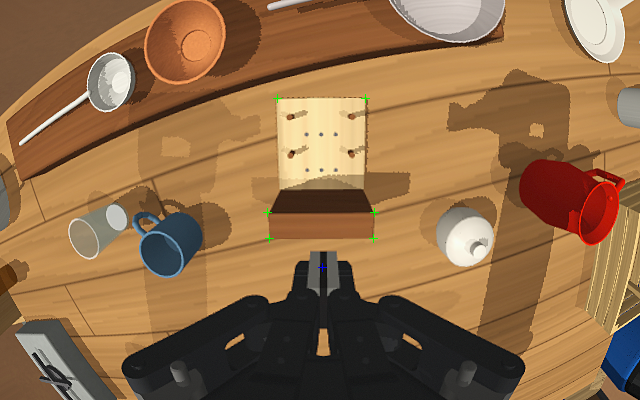

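The overlay matches the board to within a pixel or so: foot top at (269–374, 212–238) and panel end at row 98. I'll descend behind the foot and start the push.

Emit:
{"api": "send_rows", "payload": {"moves": "0 0 0 0 0 0.3 -1; 0 0 0 0 0 0.6 -1; 0 0 0 0 0 0.85 -1; 0 0 0 0 0 0.94 -1; 0 0 0 0 0 0.94 -1"}}

```text
time: 2.9
eef_pos: [0.6318, -0.115, 0.1169]
tcp_rot: [0.992, -0.129, -0.001, -0.0]
contact_force: [-0.1, 0.1, -0.3]
opening: -0.002
finger_force: 0.0
```

Emit:
{"api": "send_rows", "payload": {"moves": "0 0 0 -0.05 0 0 -1; 0 0 0 -0.09 0 0 -1; 0 0 0 -0.12 0 0 -1; 0 0 0 -0.15 0 0 -1; 0 0 0 -0.18 0 0 -1; 0 0 0 -0.21 0 0 -1; 0 0 0 -0.24 0 0 -1; 0 0 0 -0.24 0 0 -1"}}

```text
time: 3.9
eef_pos: [0.5851, -0.1015, 0.1169]
tcp_rot: [0.992, -0.128, -0.001, -0.0]
contact_force: [0.8, 0.2, -0.1]
opening: -0.005
finger_force: 0.5
```

Run:
```python
from h import *
st()
a=snap('side','s2.png')['image']; b=snap('scene','c2.png')['image']
A=cv2.resize(a[120:270,250:450],None,fx=2,fy=2);B=cv2.resize(b[150:300,230:430],None,fx=2,fy=2)
cv2.imwrite('pics/m2.png',np.hstack([A,B])[:,:,::-1])
```

```text
{'time': 3.9, 'eef_pos': [0.5851, -0.1015, 0.1169], 'tcp_rot': [0.9918, -0.1281, -0.0006, -0.0002], 'contact_force': [0.8237, 0.1968, -0.1353], 'opening': -0.0049, 'qpos': [-0.3425, 0.248, 1.8744, 0.0, 1.0205, 1.4852]}
```

View pics/m2.png

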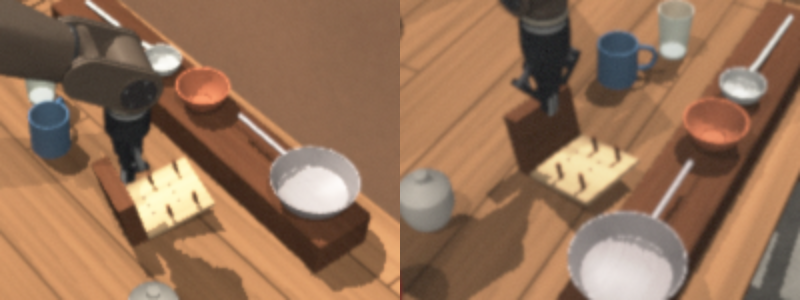

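The foot is leaning towards the robot and the panel end has lifted in the scene view, so the board is tipping rather than sliding. I'll continue slowly past the balance point.

Emit:
{"api": "send_rows", "payload": {"moves": "0 0 0 -0.03 0 0 -1; 0 0 0 -0.06 0 0 -1; 0 0 0 -0.09 0 0 -1; 0 0 0 -0.12 0 0 -1; 0 0 0 -0.15 0 0 -1; 0 0 0 -0.18 0 0 -1; 0 0 0 -0.21 0 0 -1; 0 0 0 -0.235 0 0 -1; 0 0 0 -0.26 0 0 -1; 0 0 0 -0.285 0 0 -1; 0 0 0 -0.285 0 0 -1; 0 0 0 -0.285 0 0 -1"}}

```text
time: 5.5
eef_pos: [0.5309, -0.0874, 0.1174]
tcp_rot: [0.992, -0.128, 0.0, 0.0]
contact_force: [-0.7, -0.2, 0.1]
opening: 0.002
finger_force: 0.0
```

Run:
```python
from h import *
st()
a=snap('side','s3.png')['image']; b=snap('scene','c3.png')['image']
A=cv2.resize(a[120:270,250:450],None,fx=2,fy=2);B=cv2.resize(b[150:300,230:430],None,fx=2,fy=2)
cv2.imwrite('pics/m3.png',np.hstack([A,B])[:,:,::-1])
```

```text
{'time': 5.5, 'eef_pos': [0.5309, -0.0874, 0.1174], 'tcp_rot': [0.9918, -0.1281, 0.0002, 0.0], 'contact_force': [-0.7132, -0.1631, 0.0507], 'opening': 0.0019, 'qpos': [-0.3518, 0.1311, 2.0107, -0.0, 0.9994, 1.476]}
```

View pics/m3.png

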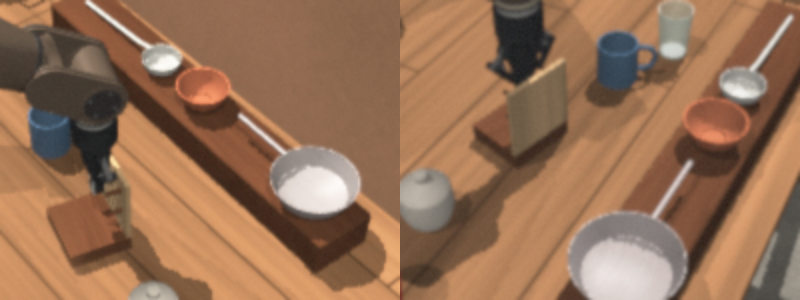

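The board is standing on its foot. Side crop: foot front corner (47,207), heel right (131,243). Scene crop: panel back (513,160), (567,127), (567,60) and (510,98). I'll fit the standing pose and lift the fingers straight out between the pegs.

Emit:
{"api": "send_rows", "payload": {"moves": "0 0 0 0 0 -0.3 -1; 0 0 0 0 0 -0.6 -1; 0 0 0 0 0 -0.75 -1; 0 0 0 0 0 -0.75 -1"}}

```text
time: 6.1
eef_pos: [0.5324, -0.0879, 0.271]
tcp_rot: [0.992, -0.128, 0.004, 0.001]
contact_force: [0.2, 1.2, -0.7]
opening: 0.001
finger_force: 0.0
```

```bash
cat >> h.py <<'E'
from scipy.optimize import least_squares
def fit(P,x0):
    w=lambda q,p:R.from_euler('z',q[2]).apply(p)+[q[0],q[1],0]
    f=lambda q:np.concatenate([proj(c,w(q,p))-[u,v] for (c,u,v),p in P])
    r=least_squares(f,x0,loss='soft_l1'); print(np.round(r.x,4),np.round(f(r.x),1).reshape(-1,2).tolist()); return r.x
E
python3 - <<'E'
from h import *
S=np.load('pics/c3.npz');D=np.load('pics/s3.npz')
s=lambda u,v:(S,(u-400)/2+230,v/2+150); d=lambda u,v:(D,u/2+250,v/2+120)
q=fit([(s(513,160),(0,-.06,0)),(s(567,127),(0,.06,0)),(s(567,60),(0,.06,.16)),(s(510,98),(0,-.06,.16)),(s(475,130),(-.11,-.06,.032)),
(d(47,207),(-.11,.06,.032)),(d(67,262),(-.11,-.06,0)),(d(131,243),(0,-.06,0))],[.57,-.1,-.257])
h=np.array([.7724,.014,-.0428]);n=np.array([np.cos(h[2]),np.sin(h[2])]);t=np.array([-n[1],n[0]])
print('gap',(h[:2]-q[:2])@n,'lat',(q[:2]-h[:2])@t,'rel deg',np.degrees(q[2]-h[2]))
e=R.from_euler('z',q[2]).apply([[-.11,0,0],[-.11,.06,0],[-.11,-.06,0]])+[q[0],q[1],0];print('foot front',e.round(3)); st()
E
```

```text
[ 0.5659 -0.0951 -0.2687] [[2.3, 4.1], [1.4, 2.2], [0.1, -0.8], [-0.2, -1.7], [-1.0, -4.0], [-0.7, -0.8], [1.6, 2.7], [-0.4, 2.2]]
gap 0.20164699747649603 lat -0.11786236370041592 rel deg -12.94144363371525
foot front [[ 0.46  -0.066  0.   ]
 [ 0.476 -0.008  0.   ]
 [ 0.444 -0.124  0.   ]]
{'time': 6.1, 'eef_pos': [0.5324, -0.0879, 0.271], 'tcp_rot': [0.9918, -0.1281, 0.0036, 0.0008], 'contact_force': [0.1868, 1.2088, -0.6639], 'opening': 0.0014, 'qpos': [-0.3517, -0.0373, 1.8857, -0.0, 1.2859, 1.476]}
```

The heel is unchanged at (0.566,-0.095), the gap to the shelf is 0.20 m and the foot front is at (0.460,-0.066). I'll open the fingers, go to the robot side and descend in front of the foot.

Emit:
{"api": "send_rows", "payload": {"moves": "0 0 0 -0.25 0 0 0.4; 0 0 0 -0.5 -0.01 0 0.4; 0 0 0 -0.51 -0.01 0 0.4; 0 0 0 -0.51 -0.01 0.3 0.4; 0 0 0 -0.51 -0.01 0.6 0.4; 0 0 0 -0.51 -0.01 0.8 0.4; 0 0 0 -0.51 -0.01 0.8 0.4"}}

```text
time: 6.98
eef_pos: [0.4298, -0.0584, 0.103]
tcp_rot: [0.992, -0.128, -0.005, -0.001]
contact_force: [-0.7, -0.2, 0.4]
opening: 0.7
finger_force: 0.0
```

Run:
```python
from h import *
st()
```

```text
{'time': 6.975, 'eef_pos': [0.4298, -0.0584, 0.103], 'tcp_rot': [0.9917, -0.1282, -0.005, -0.0012], 'contact_force': [-0.6538, -0.2484, 0.3645], 'opening': 0.7004, 'qpos': [-0.3699, -0.0769, 2.2552, -0.0, 0.9736, 1.458]}
```

Emit:
{"api": "send_rows", "payload": {"moves": "0 0 0 0 0 0.2 0.4; 0 0 0 0 0 0.35 0.4; 0 0 0 0 0 0.4 0.4; 0 0 0 0 0 0.4 0.4"}}

```text
time: 7.48
eef_pos: [0.4336, -0.0598, 0.0281]
tcp_rot: [0.992, -0.128, 0.001, 0.0]
contact_force: [-0.2, 0.4, 0.9]
opening: 0.698
finger_force: 0.0
```

Emit:
{"api": "send_rows", "payload": {"moves": "0 0 0 0.05 0 0 0.4; 0 0 0 0.1 0 0 0.4; 0 0 0 0.15 0 0 0.4; 0 0 0 0.2 0 0 0.4; 0 0 0 0.2 0 0 0.4"}}

```text
time: 8.1
eef_pos: [0.4731, -0.0702, 0.0277]
tcp_rot: [0.992, -0.128, 0.002, 0.0]
contact_force: [-0.3, -0.8, -0.1]
opening: 0.699
finger_force: 0.0
```

Run:
```python
from h import *
st()
a=snap('side','s4.png')['image']; b=snap('scene','c4.png')['image']
A=cv2.resize(a[120:270,250:450],None,fx=2,fy=2);B=cv2.resize(b[150:300,230:430],None,fx=2,fy=2)
cv2.imwrite('pics/m4.png',np.hstack([A,B])[:,:,::-1])
```

```text
{'time': 8.1, 'eef_pos': [0.4731, -0.0702, 0.0277], 'tcp_rot': [0.9917, -0.1282, 0.0018, 0.0003], 'contact_force': [-0.2582, -0.8377, -0.1345], 'opening': 0.699, 'qpos': [-0.36, 0.1617, 2.1822, 0.0002, 0.7941, 1.4677]}
```

View pics/m4.png

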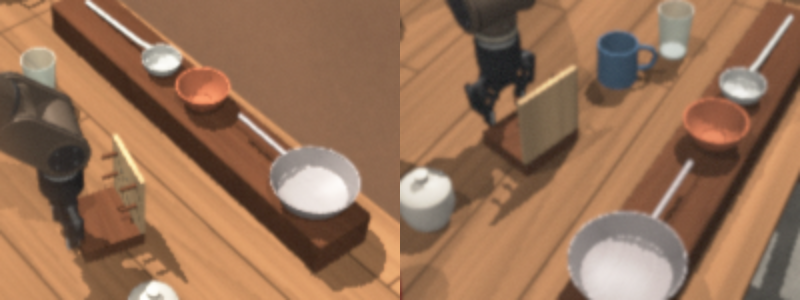

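The board is sliding upright with both fingertips on the foot front; in the scene crop the panel back is now at (520–578, 70–165). I'll keep pushing towards the shelf while turning about 12° to align with it.

Emit:
{"api": "send_rows", "payload": {"moves": "0 0 -0.004 0.058 -0.012 0.02 0.4; 0 0 -0.008 0.115 -0.025 0.035 0.4; 0 0 -0.012 0.17 -0.037 0.035 0.4; 0 0 -0.016 0.23 -0.05 0.035 0.4; 0 0 -0.02 0.29 -0.063 0.035 0.4; 0 0 -0.024 0.35 -0.076 0.035 0.4; 0 0 -0.028 0.41 -0.089 0.035 0.4; 0 0 -0.032 0.47 -0.102 0.035 0.4; 0 0 -0.034 0.53 -0.115 0.035 0.4; 0 0 -0.034 0.59 -0.128 0.035 0.4; 0 0 -0.034 0.635 -0.138 0.035 0.4; 0 0 -0.034 0.635 -0.138 0.035 0.4"}}

```text
time: 9.7
eef_pos: [0.603, -0.0755, 0.021]
tcp_rot: [1.0, -0.022, 0.002, 0.0]
contact_force: [-0.3, -0.3, 0.3]
opening: 0.701
finger_force: 0.0
```

Run:
```python
from h import *
st()
h=np.array([.7724,.014,-.0428]);n=np.array([np.cos(h[2]),np.sin(h[2])])
s=ctrl.get_state();print('left',(h[:2]-s['eef_pos'][:2])@n-.121)
a=snap('side','s5.png')['image']; b=snap('scene','c5.png')['image']
A=cv2.resize(a[120:270,290:420],None,fx=3,fy=3,interpolation=cv2.INTER_CUBIC);B=cv2.resize(b[150:300,260:390],None,fx=3,fy=3,interpolation=cv2.INTER_CUBIC)
cv2.imwrite('pics/m5.png',np.hstack([A,B])[:,:,::-1])
```

```text
{'time': 9.7, 'eef_pos': [0.603, -0.0755, 0.021], 'tcp_rot': [0.9998, -0.0216, 0.0017, 0.0004], 'contact_force': [-0.3218, -0.3298, 0.3297], 'opening': 0.7006, 'qpos': [-0.2915, 0.4142, 1.8682, 0.0003, 0.8556, 1.3223]}
left 0.044445153942552024
```

View pics/m5.png

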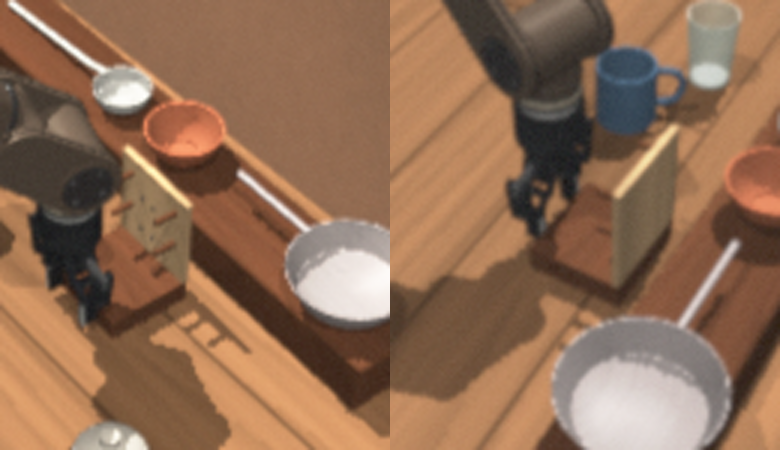

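The board is upright and parallel to the shelf, about 44 mm short of it. I'll close the gap and then press gently while watching the force.

Emit:
{"api": "send_rows", "payload": {"moves": "0 0 0 0.04 0 0 0.4; 0 0 0 0.08 0 0 0.4; 0 0 0 0.12 0 0 0.4; 0 0 0 0.15 0 0 0.4; 0 0 0 0.175 0 0 0.4; 0 0 0 0.19 0 0 0.4; 0 0 0 0.2 0 0 0.4; 0 0 0 0.2 0 0 0.4"}}

```text
time: 10.8
eef_pos: [0.6414, -0.077, 0.0203]
tcp_rot: [1.0, -0.022, 0.0, 0.0]
contact_force: [-2.4, 1.0, 1.1]
opening: 0.699
finger_force: 1.4
```

Emit:
{"api": "send_rows", "payload": {"moves": "0 0 0 0.01 0 0 0.4; 0 0 0 0.02 0 0 0.4; 0 0 0 0.02 0 0 0.4"}}

```text
time: 11.18
eef_pos: [0.6415, -0.0769, 0.0199]
tcp_rot: [1.0, -0.021, -0.005, -0.0]
contact_force: [-14.5, 0.4, 9.3]
opening: 0.698
finger_force: 7.1
```

Contact: about 14 N against the shelf with no further travel. A corner force at ±60 mm can't be balanced by fingers at about ±38 mm, so the board should have turned flush. I'll back off straight, raise the arm and take a last look.

Emit:
{"api": "send_rows", "payload": {"moves": "0 0 0 0.005 0 0 0.4; 0 0 0 0.005 0 0 0.4; 0 0 0 -0.05 0 0 0.4; 0 0 0 -0.15 0 0 0.4; 0 0 0 -0.35 0 0 0.4; 0 0 0 -0.5 0 0 0.4; 0 0 0 -0.5 0 0 0.4; 0 0 0 -0.5 0 -0.3 0.4; 0 0 0 -0.5 0 -0.6 0.4; 0 0 0 -0.5 0 -0.95 0.4; 0 0 0 -0.5 0 -0.95 0.4; 0 0 0 -0.5 0 -0.95 0.4"}}

```text
time: 12.68
eef_pos: [0.5466, -0.073, 0.2114]
tcp_rot: [1.0, -0.022, 0.002, 0.0]
contact_force: [-0.9, -0.1, -0.1]
opening: 0.702
finger_force: 0.0
```

Run:
```python
from h import *
st()
a=snap('side','s6.png')['image']; b=snap('scene','c6.png')['image']; w=snap('wrist','w6.png')['image']
r=lambda i,y,x:cv2.resize(i[y:y+100,x:x+130],(390,300),interpolation=cv2.INTER_CUBIC)
cv2.imwrite('pics/m6.png',np.vstack([np.hstack([r(a,145,300),r(b,150,270)]),np.hstack([cv2.resize(w,(480,300)),r(w,60,255)[:,40:340]])])[:,:,::-1])
```

```text
{'time': 12.675, 'eef_pos': [0.5466, -0.073, 0.2114], 'tcp_rot': [0.9998, -0.0216, 0.0018, 0.0004], 'contact_force': [-0.8548, -0.1332, -0.1209], 'opening': 0.7025, 'qpos': [-0.317, 0.0437, 1.9161, 0.0003, 1.178, 1.297]}
```

View pics/m6.png

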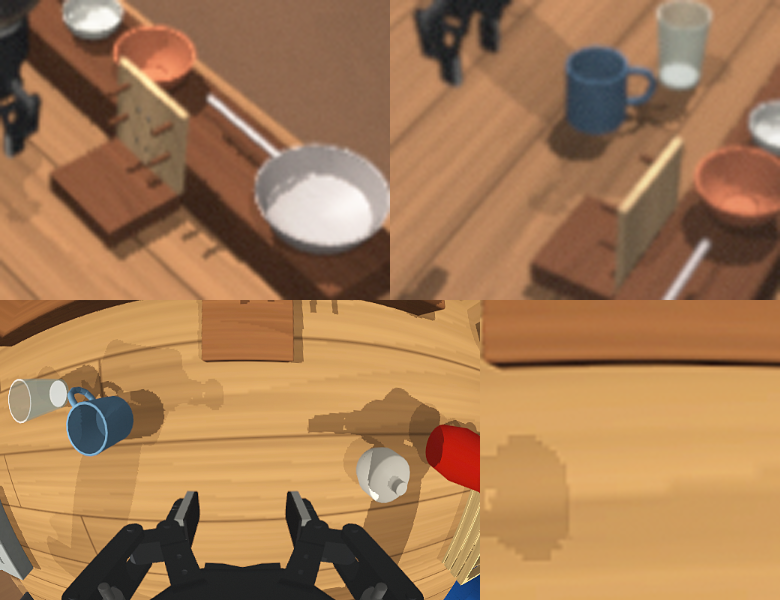

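The board stands upright against the shelf front in both views, and the mug, tumbler, salt pot and jug are untouched. I'll check squareness numerically from the foot's front edge in the wrist picture, at about (269,80) to (392,82).

Run:
```python
from h import *
c=np.load('pics/w6.npz'); im=c['image'].astype(float)
g=cv2.GaussianBlur(im,(0,0),1)[:,:,:].sum(2)
f=200/np.tan(np.radians(float(c['fovy']))/2);E=c['extrinsics']
P=[]
for u in range(278,386,6):
    v=60+np.argmin(np.diff(g[60:95,u])); 
    x=np.array([u-c['cx'],v+.5-c['cy']]);r=np.hypot(*x);t=r/f
    d=E[:3,:3]@np.array([np.sin(t)*x[0]/r,-np.sin(t)*x[1]/r,-np.cos(t)]);o=E[:3,3];P.append((o+d*(.032-o[2])/d[2])[:2])
P=np.array(P);k=np.polyfit(P[:,1],P[:,0],1);res=P[:,0]-np.polyval(k,P[:,1])
m=abs(res)<.004;k=np.polyfit(P[m,1],P[m,0],1)
print('front edge yaw',-np.arctan(k[0]),'n',m.sum(),'rms',res[m].std())
h=np.array([.7724,.014,-.0428]);n=np.array([np.cos(h[2]),np.sin(h[2])]);print('front-to-shelf',((h[:2]-P[m])@n).round(4))
```

```text
front edge yaw -0.041239351879625845 n 18 rms 0.00032138427858223353
front-to-shelf [0.1154 0.1156 0.1158 0.1159 0.1161 0.1152 0.1152 0.1152 0.1152 0.1152
 0.1151 0.115  0.1159 0.1158 0.1156 0.1154 0.1151 0.1158]
```

The yaw matches the shelf (-0.041 against -0.043). The 5 mm offset could be an error in my shelf fit, so I'll check the shelf's lower front edge directly in the earlier wrist view.

Run:
```python
from h import *
c=np.load('pics/w1.npz'); im=c['image'].astype(float)
g=cv2.GaussianBlur(im,(0,0),1).sum(2)
f=200/np.tan(np.radians(float(c['fovy']))/2);E=c['extrinsics'];o=E[:3,3]
h=np.array([.7724,.014,-.0428]);n=np.array([np.cos(h[2]),np.sin(h[2])])
for u in range(200,400,14):
    v0=int(round(fproj(c,[.766,-.139,0])[1])); 
    D=np.diff(g[30:160,u])
    v=30+int(np.argmax(D[:]))
    x=np.array([u-c['cx'],v+.5-c['cy']]);r=np.hypot(*x);t=r/f
    d=E[:3,:3]@np.array([np.sin(t)*x[0]/r,-np.sin(t)*x[1]/r,-np.cos(t)]);p=o+d*(0-o[2])/d[2]
    print(u,v,p[:2].round(4),'off fit',round(float((p[:2]-h[:2])@n),4))
```

```text
200 103 [0.767 0.031] off fit -0.0062
214 98 [0.7667 0.0081] off fit -0.0055
228 94 [ 0.7653 -0.0137] off fit -0.0059
242 89 [ 0.7656 -0.0353] off fit -0.0047
256 85 [ 0.7648 -0.0561] off fit -0.0046
270 81 [ 0.7643 -0.0766] off fit -0.0042
284 77 [ 0.7641 -0.0968] off fit -0.0036
298 98 [ 0.7301 -0.1077] off fit -0.0371
312 70 [ 0.7631 -0.1363] off fit -0.0029
326 67 [ 0.7623 -0.1559] off fit -0.0028
340 64 [ 0.7618 -0.1755] off fit -0.0025
354 61 [ 0.7615 -0.1954] off fit -0.002
368 58 [ 0.7615 -0.2154] off fit -0.0011
382 56 [ 0.7603 -0.2354] off fit -0.0014
396 54 [ 0.7594 -0.2559] off fit -0.0014
```

The shelf front is really 3–5 mm nearer than my fit, which agrees with contact. The local yaw is slightly uncertain, so I'll press once more at the centre with shut fingers, leaving the board free to settle its whole edge flush.

Emit:
{"api": "send_rows", "payload": {"moves": "0 0 0 0 0.045 0 -1; 0 0 0 0 0.045 0 -1; 0 0 0 0 0.045 0.3 -1; 0 0 0 0 0.045 0.6 -1; 0 0 0 0 0.045 0.85 -1; 0 0 0 0 0.045 0.9 -1; 0 0 0 0 0.045 0.9 -1; 0 0 0 0.2 0.045 0.9 -1; 0 0 0 0.35 0.045 0.9 -1; 0 0 0 0.42 0.045 0.9 -1; 0 0 0 0.45 0.045 0.9 -1; 0 0 0 0.45 0.045 0.9 -1"}}

```text
time: 14.32
eef_pos: [0.6346, -0.0856, 0.0308]
tcp_rot: [1.0, -0.022, 0.0, 0.0]
contact_force: [0.1, 0.3, 0.0]
opening: 0.0
finger_force: 0.0
```

Emit:
{"api": "send_rows", "payload": {"moves": "0 0 0 0.01 0 0 -1; 0 0 0 0.02 0 0 -1; 0 0 0 0.03 0 0 -1; 0 0 0 0.035 0 0 -1; 0 0 0 0.035 0 0 -1"}}

```text
time: 14.95
eef_pos: [0.6411, -0.0859, 0.0302]
tcp_rot: [1.0, -0.022, -0.001, -0.0]
contact_force: [-3.6, -0.2, 1.2]
opening: 0.0
finger_force: 1.5
```

Emit:
{"api": "send_rows", "payload": {"moves": "0 0 0 0.01 0 0 -1; 0 0 0 0.02 0 0 -1; 0 0 0 0.025 0 0 -1; 0 0 0 0.025 0 0 -1"}}

```text
time: 15.45
eef_pos: [0.6413, -0.0858, 0.0298]
tcp_rot: [1.0, -0.021, -0.008, -0.001]
contact_force: [-17.8, -0.2, 12.5]
opening: -0.001
finger_force: 8.6
```

It is a firm stop at the same place with 18 N at the centre, so the board is flush. I'll back off and raise clear.

Emit:
{"api": "send_rows", "payload": {"moves": "0 0 0 -0.05 0 0 -1; 0 0 0 -0.15 0 0 -1; 0 0 0 -0.35 0 0 -1; 0 0 0 -0.5 0 0 -1; 0 0 0 -0.5 0 0 -1; 0 0 0 -0.5 0 -0.3 -1; 0 0 0 -0.5 0 -0.6 -1; 0 0 0 -0.5 0 -0.9 -1; 0 0 0 -0.5 0 -0.9 -1; 0 0 0 -0.5 0 -0.9 -1"}}

```text
time: 16.7
eef_pos: [0.5477, -0.082, 0.2107]
tcp_rot: [1.0, -0.022, 0.001, 0.0]
contact_force: [-0.8, 0.2, -0.6]
opening: -0.0
finger_force: 0.0
```

Run:
```python
from h import *
a=ctrl.read_camera('scene')['image'].astype(int);b=np.load('pics/c6.npz')['image'].astype(int)
d=abs(a-b).sum(2)[190:270,270:370]; print('board-area diff px',(d>60).sum())
print(ctrl.sign_off())
```

```text
board-area diff px 99
the job is handed in; nothing more can be done
None
```

The peg board stands on its foot with its bottom back edge pressed against the shelf front, as far as the firm stop at 18 N and the pictures show; the jug, salt pot, tumbler and mug were left alone, and I handed the job in at about 17 s.

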